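# Set the gap of electrode tweezers round a specimen cassette

## Task

Take the sprung electrode tweezers off their stand by the ribbed finger grips and lower them, still sprung well open, over the cassette in the chamber, so that one electrode disc stands on each side of it, facing the middle of its window. Then squeeze gently until the gap between the discs is at the bold 16 mm line of the tweezers' gauge, without pressing on the cassette or the chamber, and hold that gap steady for three seconds. Leave the things standing around where they are, and finish while still holding the tweezers at that gap.

Things in the scene. Friction and masses are not known exactly. Their poses are not given: they have to be found in the camera images.
- tweezers: sprung electrode tweezers, steel, 180 mm long, 60 g, lying level on the stand. Origin midway between the two ribbed finger grips, at blade mid-height; x to the electrodes, y to the left blade, z up. Blades 10 mm high (z -5 to +5) spread from a grey heel block (x -105 to -79, 22 mm wide). Centre of mass near x = -8
- grip_mid (a point): same point as the tweezers' origin, between the finger grips (grey ribbed plates, x -14 to +14, z -7 to +7). Outside width over them 47 mm sprung open, 37 mm at the marked gap; 1 mm less width closes the electrodes 1.77 mm. The blades push back there with about 4 N a side at first, 9 to 10 N at the mark; over 20 N a side would strain them
- gauge_mark (a point): bold full-width line for a 16 mm gap on the gauge bar (at tweezers' x 27 to 34, z +6 to +8). The bar is fixed to the left blade and reaches over the right one, whose index line meets the bold line when the gap is 16 mm; the thin lines are 2 mm of gap apart
- blade_left (a joint): closing angle of the left blade about its hinge at the heel (rad); the right blade always closes by the same. 0 = sprung open, gap 34 mm; 0.06 = the marked 16 mm gap; 0.09 = stop. Gap in mm = 34 - 300 x value
- electrode_left (a point): centre of the left electrode disc's inner face (12 mm disc, facing inward); the gap is the distance to electrode_right. It hangs from the blade's end on a stem (6 x 3 mm) that stands 7 mm outside the disc face
- electrode_right (a point): centre of the right electrode disc's inner face, the mirror image of the left
- electrode_mid (a point): point midway between the two discs: x = +65, y = 0, z = -34 mm in the tweezers' frame; the discs' and stems' lowest edge is at z = -40 mm
- stand: plain metal stand, fixed, base 160 x 64 x 8 mm; origin on the worktop 60 mm below the resting tweezers' origin, same axes. A U post holds the heel (x -105 to -81, walls to z = 62), a yoke at x = 43 to 49 carries both blades (side horns at y +-28 to +-32, to z = 67). The tweezers lift straight up; beside the finger grips there is nothing above the base
- chamber: open chamber, fixed, grey foot 84 x 80 mm, clear walls 16 mm high; origin under its centre, x along the long side. In its middle, along x, a white cassette 24 mm long, 5 mm thick (y) rises from z = 4 to a white cap flange 26 x 19 mm at z = 28.5 to 32 (wider than the marked gap); foot clips x +-12 to +-17, 10 mm wide, to z = 10. Alike from both ends; the robot's end is clear, an analyser is close behind
- window_mid (a point): centre of the cassette's windows, 15 mm above the worktop, where the electrode midpoint belongs; axes those of the chamber (x along the cassette, y across it)
- timer: round white lab timer with a grey dial, 64 mm across, 42 mm high, a bystander; origin under its centre
- petri_dish: petri dish, 63 mm across, 13 mm high, a bystander; origin under its centre
- specimen_cup: screw-lid specimen cup, 65 mm across, 66 mm high, a bystander; origin under its centre
- vial: slim white capped vial, 26 mm across, 84 mm high, a bystander; origin under its centre

How it is judged:
On the way, in this order (a step that is already met when the one before it is completed fails the run):
1. the tweezers are lifted clear of their stand (z of tweezers in the frame of stand above 0.09 m and contact force between tweezers and stand below 0.1 N), for 0.1 s.
2. still sprung open (gap over 22 mm), they are lowered over the cassette, a disc on each side facing its window (x of electrode_mid in the frame of window_mid between -0.006 and 0.006 m and y of electrode_mid in the frame of window_mid between -0.005 and 0.005 m and z of electrode_mid in the frame of window_mid between -0.005 and 0.005 m and angle between the x axis of tweezers and the x axis of chamber, either way round below 0.17 rad and distance between electrode_left and electrode_right above 0.022 m), for 0.1 s.
3. the gap is squeezed to 16 mm (+-2) there and held for 2.5 s, not pressing on cassette or chamber (under 0.4 N) (x of electrode_mid in the frame of window_mid between -0.006 and 0.006 m and y of electrode_mid in the frame of window_mid between -0.005 and 0.005 m and z of electrode_mid in the frame of window_mid between -0.005 and 0.005 m and angle between the x axis of tweezers and the x axis of chamber, either way round below 0.17 rad and distance between electrode_left and electrode_right between 0.014 and 0.018 m and contact force between tweezers and chamber below 0.4 N), for 2.5 s.
At the end, for the whole second after the job is handed in: the fingers alone hold the tweezers still: disc gap 16 mm +-2, midpoint of the discs within 6 mm along, 5 mm across and in height of the window centre, in line with the cassette within 0.17 rad, under 0.4 N on the chamber, off the stand; bystanders upright (all of step 3 and velocity of joint blade_left between -0.03 and 0.03 rad/s and linear speed of tweezers below 0.02 m/s and contact force between the fingers and tweezers above 2 N and contact force between tweezers and stand below 0.1 N and angle between each of timer, petri_dish, specimen_cup, vial's own z axis and vertical below 0.2 rad); the arm keeps its last pose, push and grip.
It fails at once if the tweezers press on the chamber or cassette with more than 4 N (contact force between tweezers and chamber above 4 N).
It fails at once if the fingers squeeze the sprung blades hard (over 45 N on both together) (contact force between the fingers and tweezers above 45 N).
It fails at once if the robot touches the chamber with more than 4 N (contact force between any of the arm, the fingers and chamber above 4 N).
It fails at once if a bystander is pushed more than 15 mm (distance of any of timer, petri_dish, specimen_cup, vial from where it was at the start of the episode above 0.015 m).
It also fails if it takes over 54 s, if anything falls off the work surface, if the arm or the gripper's body presses on something with over 40 N, if the wrist force passes 120 N, or if a joint passes its speed limit or range.

## Robot

A 7-joint arm with a two-finger parallel gripper is mounted at the origin on a cart in front of the work surface, level with it; the furniture and walls round the work are solid. World frame = base frame: x ahead of the robot, y to its left, z up, the work surface at z = 0. Lengths are in m, angles in rad, forces in N, time in s.
With the tool pointing down it reaches from about 0.4 to 0.85 m from the base axis. Payload 4.4 kg.
Tool frame: the origin (TCP) lies on the centre line of the jaws, within the pads' length; the fingertips stand 22 mm ahead of it and the grasp point (between the pads) lies 3 mm ahead of it; z points along the fingers, y is the direction in which the jaws open and shut (so a half turn about z gives the same grasp; the last joint's range is limited). The gripper opens to 94 mm and grips with 3 to 60 N. Pads are 16 mm wide; open, the fingers measure 119 mm over their backs; the gripper's body (75 mm by 177 mm) begins 78 mm behind the grasp point.
Start: joints at [1.196, 0.628, 0.038, 1.517, -0.027, 0.996, -0.02], TCP at [0.198, -0.619, 0.227] pointing down, gripper open.
Joint ranges: [-3.06, 3.06], [-0.37, 2.12], [-1.25, 1.32], [0.18, 2.47], [-1.1, 4.24], [0.23, 1.98], [-2.94, 2.94]. Speed limits (rad/s): [2.57, 2.57, 3.14, 3.14, 3.14, 3.14, 3.14].

## Interface

Orientations are given as a 3x3 rotation matrix whose columns are the frame's x, y, z axes.
In Python, from cell import r, camera, spotter gives the robot as it stands. The module is installed in compiled form; this text tells all that it offers.
- The arm moves only by the tool apply_moves, never from a script. Its argument "commands" is a list of rows, each a list of 3 entries, a list of its own where there are three numbers: the shift along the world's x, y, z in m, then the turn, a rotation vector about the world's x, y, z in rad, then the finger opening in m, from 0 to 0.094. A call has 1 to 12 rows; each row is the pose to reach, as a shift and turn from the pose commanded when the call began; what a row does not reach only later rows make up. A row lasts 1/10 s, in which the tool goes at most 50 mm and 8.59 degrees, less where a joint would pass 70% of its speed; a pose out of reach is approached as far as the arm can. A call with a gripper value outside its range is refused whole. The fingers move at their own pace and stop on an object; "squeeze" is the grip in N (left out, the last holds). Time passes only in rows, so rows that repeat a pose let the fingers close. It gives the time, the measured TCP pose, the force and the opening at its end, in the units of the state.
- r.read_state(): the state, without advancing time (a new reading comes with each control period).
- camera(name): name is "scene" or "top"; returns a dict with "img" (384x512x3 uint8, red, green, blue), "depth" (384x512 float32, m along the optical axis (not along the pixel's ray), 0 where there is no reading), "mtx" (3x3 intrinsics, pixels), "k1" (the pictures are not rectified: a ray, as slopes to the right and down, at radius r is drawn at 1 + k1 r^2 times it, then the intrinsics apply), "rvec" (rotation vector, rad) and "tvec" (3), from world to camera coordinates, as OpenCV has them. Camera axes: x right, y down, z forward; pixel columns grow to the right and rows downward; lengths in m; the calibration is good to about 2 mm. A picture is of the moment at which its call begins.
- r.job_done(): hands the job in, once; it reports no verdict.
Trained networks look in the newest picture that a camera, given by its name, has taken for a name from the list of things; names that differ only in an ending like _2 or _b are one class to them, and where a whole thing is asked for, a point or a joint stands for the part that bears it (a point fixed in the world has none). Each returns a list of dicts, best first, with "score" (0 to 1); they miss things now and then, are a little off and sometimes report something else, mostly with a low value. They report only what shows in the picture. A call takes as long as a camera call.
- spotter.find_in(camera, label): "xyz" ([x, y, z] in m, in world coordinates, good to about 4 mm: the middle of the surface that is visible of it).
- spotter.trace(camera, label): "region" (384x512 bool, what is visible of it).
- spotter.spot_point(camera, label): "xyz" ([x, y, z] in m, in world coordinates, good to about 4 mm: a listed point, or the origin of a listed thing).
The state is a dict: "time": time; "joint_positions": joint angles; "joint_velocities": joint speeds; "joint_efforts": joint torques, N m; "position": TCP position; "tool_rot": TCP orientation; "contact_force": force on the tool from outside, world axes, zero at the start; "torque": the same for the moment, N m; "finger_gap": finger opening in m.
Only numpy, scipy, OpenCV 4.12 (cv2) and the standard library are available. Lean on these libraries where they do the work, as an engineer would, in place of code of your own. Each camera call takes 0.05 s, during which the arm holds its last target.

## Working session

There is one attempt and no reset: what is moved stays moved. The work goes in short steps, Python scripts to look and compute and a tool call to move; the robot and the scene stay as the last step left them, time stands still between calls to the robot, and variables do not carry over. Pictures are saved under pics/ and viewed, and the job is handed in when it is done.

Besides the shell and the picture viewer there is one more tool, called after "Emit:" as name(argument=value, ...), one argument or row to a line, values as JSON. apply_moves: Moves the arm, as the interface text tells. Its arguments: {"type":"object","properties":{"commands":{"type":"array","items":{"type":"array"}},"squeeze":{"type":"number"}},"required":["commands"]}

```bash
ls; mkdir -p pics
python3 - <<'E'
from cell import r, camera, spotter
import cv2,numpy as np
s=r.read_state()
print({k:np.round(v,3).tolist() for k,v in s.items()})
for n in ("scene","top"):
    c=camera(n)
    cv2.imwrite(f"pics/{n}0.png",cv2.cvtColor(c["img"],cv2.COLOR_RGB2BGR))
    R=cv2.Rodrigues(np.array(c["rvec"],float))[0]
    print(n,c["mtx"],c["k1"],(-R.T@np.array(c["tvec"]).ravel()).round(3),R.round(3).tolist())
    for l in ["tweezers","grip_mid","gauge_mark","electrode_mid","electrode_left","electrode_right","stand","chamber","window_mid","timer","petri_dish","specimen_cup","vial"]:
        try:
            print(l,[(np.round(d["xyz"],3).tolist(),round(float(d["score"]),2)) for d in spotter.spot_point(n,l)][:3])
        except Exception as e: print(l,e)
E
```

```text
pics
{'time': 0.0, 'joint_positions': [1.196, 0.629, 0.038, 1.518, -0.027, 0.996, -0.02], 'joint_velocities': [-0.001, -0.001, -0.0, 0.0, 0.0, -0.0, 0.0], 'joint_efforts': [0.0, -54.972, 1.143, -18.663, -0.052, 0.024, 0.0], 'position': [0.197, -0.619, 0.227], 'tool_rot': [[0.953, 0.304, -0.001], [0.304, -0.953, 0.002], [-0.0, -0.002, -1.0]], 'contact_force': [0.218, 0.364, -0.92], 'torque': [0.027, 0.065, -0.006], 'finger_gap': 0.094}
scene [[362.92296464   0.         256.28938409]
 [  0.         362.92296464 193.97731261]
 [  0.           0.           1.        ]] -0.01782050922113255 [-0.136  0.866  0.628] [[-0.75, -0.662, 0.02], [-0.305, 0.318, -0.898], [0.587, -0.679, -0.44]]
tweezers [([0.541, 0.286, 0.06], 0.63)]
grip_mid [([0.545, 0.286, 0.059], 0.76), ([0.491, 0.435, 0.0], 0.7), ([0.613, 0.28, 0.024], 0.43)]
gauge_mark [([0.486, 0.436, -0.0], 0.69), ([0.571, 0.269, 0.066], 0.49)]
electrode_mid [([0.604, 0.263, 0.028], 0.61)]
electrode_left [([0.613, 0.281, 0.023], 0.45)]
electrode_right []
stand [([0.541, 0.281, 0.004], 0.55)]
chamber [([0.481, -0.243, 0.002], 0.81), ([0.72, 
[... 360 characters left out ...]
397 0.023 1.403] [[-0.007, -1.0, 0.009], [-0.988, 0.006, -0.154], [0.154, -0.01, -0.988]]
tweezers [([0.541, 0.282, 0.063], 0.59)]
grip_mid [([0.54, 0.283, 0.066], 0.67)]
gauge_mark []
electrode_mid [([0.605, 0.265, 0.027], 0.53)]
electrode_left [([0.611, 0.285, 0.028], 0.59)]
electrode_right [([0.536, 0.283, 0.063], 0.72), ([0.604, 0.243, 0.028], 0.62)]
stand [([0.541, 0.282, 0.003], 0.56)]
chamber [([0.474, -0.244, 0.0], 0.57)]
window_mid [([0.478, -0.246, 0.02], 0.88)]
timer [([0.719, 0.172, 0.0], 0.71)]
petri_dish [([0.709, 0.304, -0.008], 0.71), ([0.539, 0.285, 0.066], 0.43), ([0.606, 0.266, 0.028], 0.19)]
specimen_cup [([0.491, 0.442, -0.0], 0.68)]
vial [([0.475, -0.46, -0.003], 0.51)]
```

View pics/scene0.png

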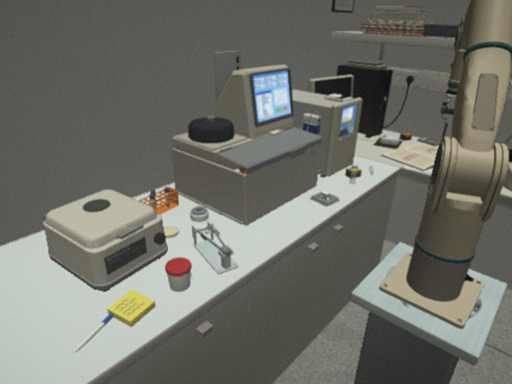

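View pics/top0.png

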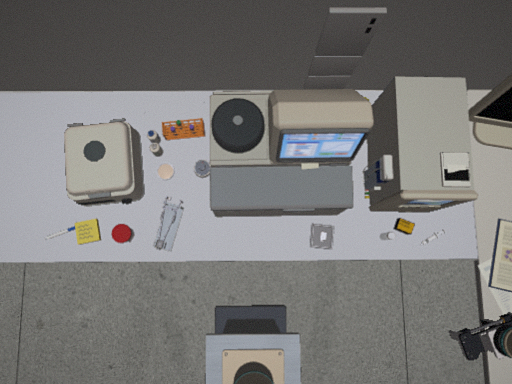

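```bash
cat > h.py <<'E'
from cell import r, camera, spotter
import cv2,numpy as np
def cam(n):
    c=camera(n); c["R"]=cv2.Rodrigues(np.array(c["rvec"],float))[0]; c["t"]=np.array(c["tvec"],float).ravel(); c["K"]=np.array(c["mtx"],float); return c
def ray(c,px):
    px=np.atleast_2d(np.array(px,float)); K=c["K"]
    d=(px-[K[0,2],K[1,2]])/[K[0,0],K[1,1]]
    u=d.copy()
    for _ in range(10): u=d/(1+c["k1"]*(u**2).sum(1,keepdims=True))
    return np.c_[u,np.ones(len(u))]
def to_z(c,px,z):
    v=ray(c,px)@c["R"]; o=-c["R"].T@c["t"]
    return o+v*((z-o[2])/v[:,2])[:,None]
def world(c,px):
    px=np.atleast_2d(px); q=ray(c,px)*c["depth"][px[:,1].astype(int),px[:,0].astype(int)][:,None]
    return (q-c["t"])@c["R"]
def proj(c,P):
    q=np.atleast_2d(P)@c["R"].T+c["t"]; u=q[:,:2]/q[:,2:]; u=u*(1+c["k1"]*(u**2).sum(1,keepdims=True))
    return u*[c["K"][0,0],c["K"][1,1]]+[c["K"][0,2],c["K"][1,2]]
def crop(c,x0,x1,y0,y1,s,fn,dots=()):
    im=cv2.cvtColor(c["img"],cv2.COLOR_RGB2BGR)[y0:y1,x0:x1]
    im=cv2.resize(im,None,fx=s,fy=s,interpolation=cv2.INTER_CUBIC)
    for p in dots:
        cv2.circle(im,tuple(int(round(v)) for v in ((p[0]-x0+.5)*s,(p[1]-y0+.5)*s)),2,(0,0,255),-1)
    cv2.imwrite(fn,im)
E
python3 - <<'E'
from h import *
for n in ("top","scene"):
    c=cam(n)
    if n=="top": crop(c,145,195,190,260,8,"pics/t1.png"); crop(c,290,350,210,260,10,"pics/c1.png")
    else: crop(c,180,245,215,280,9,"pics/ts1.png"); crop(c,300,350,180,215,12,"pics/cs1.png")
    for l in ("stand","chamber","tweezers"):
        for d in spotter.trace(n,l)[:1]:
            m=d["region"]; ys,xs=np.nonzero(m)
            P=world(c,np.c_[xs,ys]); 
            print(n,l,d["score"],m.sum(),np.percentile(P,[2,50,98],axis=0).round(3).tolist())
            k=np.abs(P[:,2]-(0.008 if l=="stand" else 0.06 if l=="tweezers" else .006))<.008
            if k.sum()>5:
                (cx,sz,a)=cv2.minAreaRect((P[k,:2]*1000).astype(np.float32)); print(k.sum(),cx,sz,a)
E
```

```text
top stand 0.87 725 [[0.436, 0.244, 0.0], [0.511, 0.286, 0.008], [0.587, 0.326, 0.065]]
587 (512.6724243164062, 289.7897033691406) (64.47474670410156, 159.10760498046875) 73.80257415771484
top chamber 0.84 536 [[0.432, -0.283, -0.003], [0.475, -0.243, 0.004], [0.515, -0.205, 0.034]]
422 (475.74664306640625, -245.10313415527344) (79.20223999023438, 84.80817413330078) 84.99254608154297
top tweezers 0.67 72 [[0.437, 0.252, 0.031], [0.457, 0.303, 0.065], [0.567, 0.316, 0.069]]
63 (506.3263244628906, 294.588623046875) (39.590110778808594, 144.57333374023438) 67.81980895996094
scene stand 0.9 805 [[0.436, 0.244, 0.005], [0.504, 0.302, 0.011], [0.594, 0.335, 0.063]]
578 (520.3997802734375, 289.5306396484375) (63.235145568847656, 172.40869140625) 74.29166412353516
scene chamber 0.62 278 [[0.437, -0.283, 0.003], [0.471, -0.242, 0.011], [0.515, -0.205, 0.036]]
173 (474.1559753417969, -259.8254699707031) (106.89923858642578, 83.69207000732422) 80.79953002929688
scene tweezers 0.82 340 [[0.436, 0.198, 0.001], [0.526, 0.296, 0.064], [0.619, 0.319, 0.071]]
194 (517.8789672851562, 290.13592529296875) (47.90778732299805, 171.3497772216797) 73.4495620727539
```

View pics/t1.png

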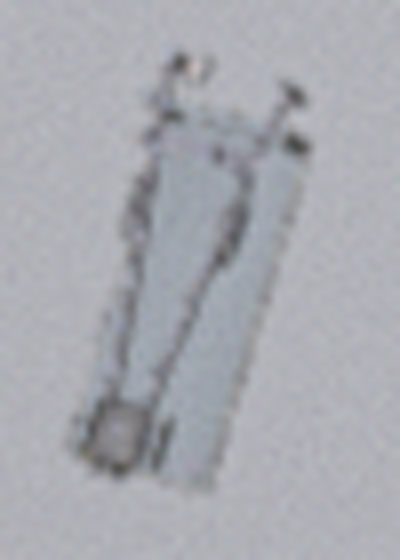

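View pics/c1.png

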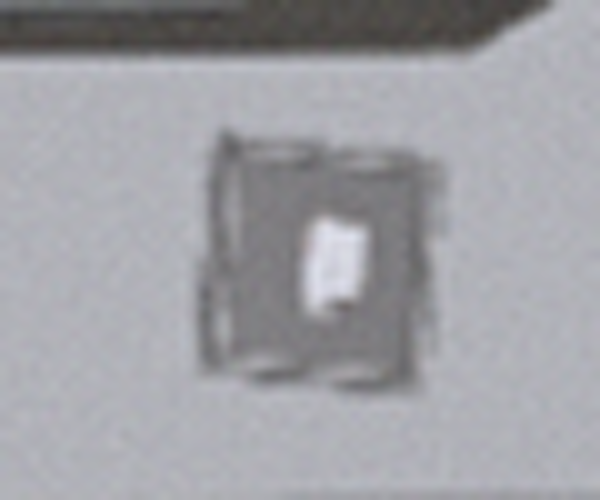

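View pics/ts1.png

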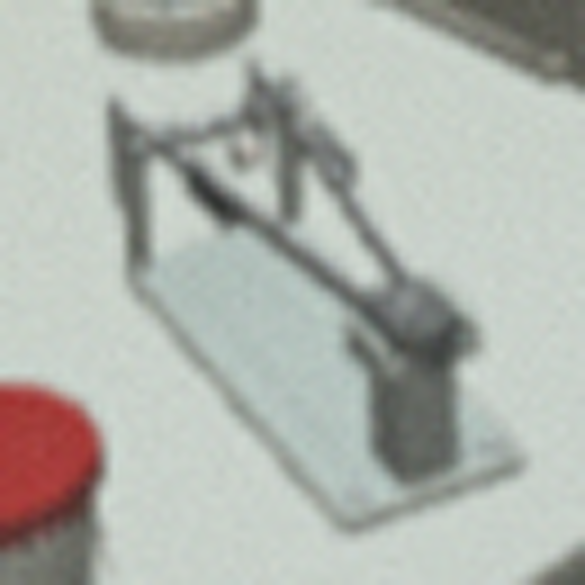

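View pics/cs1.png

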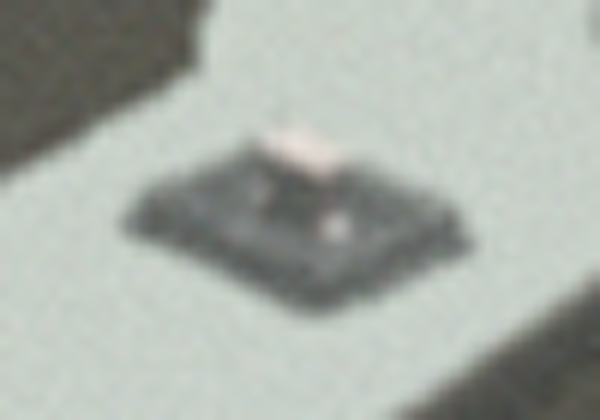

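```bash
cat >> h.py <<'E'
def fr(o,yaw,pts):
    c,s=np.cos(yaw),np.sin(yaw); P=np.array(pts,float)/1000
    return np.c_[o[0]+c*P[:,0]-s*P[:,1],o[1]+s*P[:,0]+c*P[:,1],P[:,2]]
ST=[(x,y,8) for x in(-109,51) for y in(-32,32)]+[(46,30,67),(46,-30,67),(-93,0,60),(65,17,26),(65,-17,26),(0,20,67),(0,-20,67)]
CH=[(x,y,16) for x in(-40,40) for y in(-38,38)]+[(x,y,0) for x in(-42,42) for y in(-40,40)]+[(x,y,32) for x in(-13,13) for y in(-9.5,9.5)]
E
python3 - <<'E'
from h import *
for n in ("top","scene"):
    c=cam(n)
    d1=proj(c,fr((.5405,.2817),np.radians(-16.2),ST)); d2=proj(c,fr((.4757,-.2451),np.radians(-5),CH))
    if n=="top": crop(c,145,195,190,260,8,"pics/t2.png",d1); crop(c,290,350,210,260,10,"pics/c2.png",d2)
    else: crop(c,180,245,215,280,9,"pics/ts2.png",d1); crop(c,300,350,180,215,12,"pics/cs2.png",d2)
    # flange: bright whitish & high
    x0,x1,y0,y1=(310,335,225,248) if n=="top" else (315,335,188,202)
    ys,xs=np.mgrid[y0:y1,x0:x1]; px=np.c_[xs.ravel(),ys.ravel()]
    P=world(c,px); k=(P[:,2]>.024)&(P[:,2]<.045)&(np.hypot(P[:,0]-.476,P[:,1]+.245)<.03)
    print(n,k.sum(),P[k].mean(0).round(4),cv2.minAreaRect((P[k,:2]*1000).astype(np.float32)))
    if n=="top":
        for row in range(150,225,5): print(row,world(c,[(280,row)]).round(3)[0],world(c,[(340,row)]).round(3)[0])
E
python3 - <<'E'
import cv2,numpy as np
a=[cv2.imread(f"pics/{f}2.png") for f in("t","c","ts","cs")]
a=[cv2.resize(i,(400,300)) if 0 else i for i in a]
W=np.zeros((600,800,3),np.uint8)
for k,i in enumerate(a):
    s=min(400/i.shape[1],300/i.shape[0]); i=cv2.resize(i,None,fx=s,fy=s); W[(k//2)*300:(k//2)*300+i.shape[0],(k%2)*400:(k%2)*400+i.shape[1]]=i
cv2.imwrite("pics/m2.png",W)
E
```

```text
top 44 [ 0.4763 -0.2438  0.0318] ((476.5032958984375, -244.5589599609375), (18.006488800048828, 23.7564697265625), 86.94878387451172)
150 [ 0.687 -0.071  0.362] [ 0.693 -0.238  0.338]
155 [ 0.682 -0.074  0.33 ] [ 0.687 -0.246  0.307]
160 [ 0.677 -0.077  0.29 ] [ 0.677 -0.249  0.291]
165 [ 0.677 -0.082  0.23 ] [ 0.675 -0.261  0.237]
170 [ 0.662 -0.082  0.23 ] [ 0.661 -0.262  0.23 ]
175 [ 0.647 -0.082  0.23 ] [ 0.646 -0.262  0.231]
180 [ 0.632 -0.082  0.228] [ 0.631 -0.262  0.226]
185 [ 0.617 -0.081  0.228] [ 0.616 -0.262  0.225]
190 [ 0.601 -0.081  0.229] [ 0.601 -0.261  0.225]
195 [ 0.587 -0.081  0.222] [ 0.586 -0.261  0.223]
200 [ 0.572 -0.081  0.225] [ 0.571 -0.26   0.222]
205 [ 0.557 -0.081  0.221] [ 0.556 -0.26   0.223]
210 [ 0.55  -0.086  0.158] [ 0.552 -0.28   0.135]
215 [ 0.548 -0.096  0.038] [ 0.55  -0.312 -0.001]
220 [ 0.534 -0.099 -0.001] [ 0.533 -0.311  0.001]
scene 25 [ 0.4776 -0.2438  0.0331] ((478.5706481933594, -243.803955078125), (17.640457153320312, 23.25960922241211), 72.91119384765625)
```

View pics/m2.png

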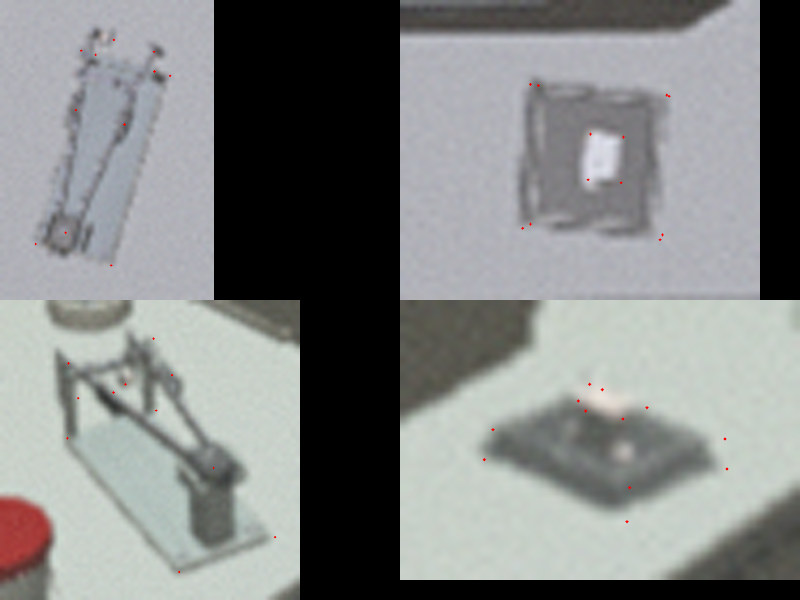

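Emit:
apply_moves(
  commands=[
    [[0.2,0.469,0.0],[0,0,-0.3],0.094],
    [[0.2,0.469,0.0],[0,0,-0.3],0.094],
    [[0.2,0.469,0.0],[0,0,-0.3],0.094],
    [[0.2,0.469,0.0],[0,0,-0.3],0.094],
    [[0.2,0.469,0.0],[0,0,-0.3],0.094],
    [[0.2,0.469,0.0],[0,0,-0.3],0.094],
    [[0.2,0.469,0.0],[0,0,-0.3],0.094],
    [[0.2,0.469,0.0],[0,0,-0.3],0.094],
    [[0.2,0.469,0.0],[0,0,-0.3],0.094],
    [[0.2,0.469,0.0],[0,0,-0.3],0.094],
    [[0.2,0.469,0.0],[0,0,-0.3],0.094],
  ],
  squeeze=15,
)

```text
time: 3.0
position: [0.3998, -0.1447, 0.2278]
tool_rot: [[1.0, 0.018, 0.002], [0.018, -1.0, 0.002], [0.002, -0.002, -1.0]]
contact_force: [0.3, -1.1, 0.4]
finger_gap: 0.0937
```

Emit:
apply_moves(
  commands=[
    [[0.142,0.432,0.0],[0,0,-0.292],0.094],
    [[0.142,0.432,0.0],[0,0,-0.292],0.094],
    [[0.142,0.432,0.0],[0,0,-0.292],0.094],
    [[0.142,0.432,0.0],[0,0,-0.292],0.094],
    [[0.142,0.432,0.0],[0,0,-0.292],0.094],
    [[0.142,0.432,0.0],[0,0,-0.292],0.094],
    [[0.142,0.432,0.0],[0,0,-0.292],0.094],
    [[0.142,0.432,0.0],[0,0,-0.292],0.094],
    [[0.142,0.432,0.0],[0,0,-0.292],0.094],
    [[0.142,0.432,0.0],[0,0,-0.292],0.094],
    [[0.142,0.432,-0.05],[0,0,-0.292],0.094],
    [[0.142,0.432,-0.07],[0,0,-0.292],0.094],
  ],
)

```text
time: 4.2
position: [0.5383, 0.2811, 0.1543]
tool_rot: [[0.96, -0.279, -0.003], [-0.279, -0.96, -0.002], [-0.003, 0.003, -1.0]]
contact_force: [-1.0, -1.1, -0.4]
finger_gap: 0.094
```

Run:
```python
from h import *
c=cam("scene"); crop(c,165,265,195,280,8,"pics/s3.png")
s=r.read_state(); print(s["time"],s["position"],s["tool_rot"],s["joint_positions"])
```

```text
4.25 [0.53689094 0.27978422 0.15197605] [[ 0.96018495 -0.2792682  -0.00735788]
 [-0.27930628 -0.96019022 -0.00476883]
 [-0.00573318  0.00663406 -0.99996156]] [-0.56623686  0.65725701  0.06312349  1.71387238 -0.05404155  0.78091712
 -2.33135485]
```

View pics/s3.png

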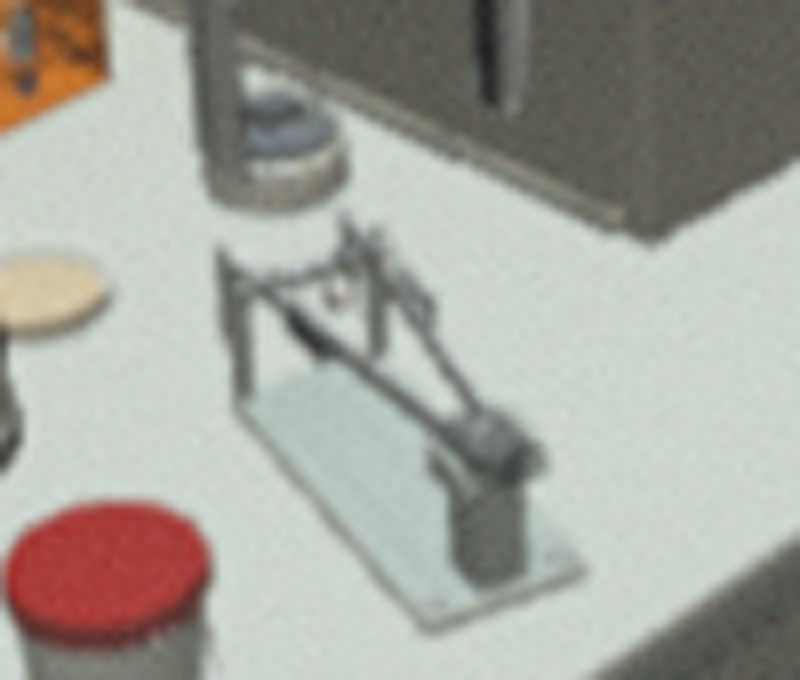

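Emit:
apply_moves(
  commands=[
    [[0.0,0.0,-0.02],[0,0,0],0.094],
    [[0.0,0.0,-0.045],[0,0,0],0.094],
    [[0.0,0.0,-0.07],[0,0,0],0.08],
    [[0.0,0.0,-0.09],[0,0,0],0.07],
    [[0.0,0.0,-0.094],[0,0,0],0.065],
    [[0.0,0.0,-0.094],[0,0,0],0.06],
    [[0.0,0.0,-0.094],[0,0,0],0.06],
    [[0.0,0.0,-0.094],[0,0,0],0.06],
  ],
)

```text
time: 5.05
position: [0.5406, 0.2821, 0.0649]
tool_rot: [[0.96, -0.28, 0.002], [-0.28, -0.96, 0.001], [0.002, -0.002, -1.0]]
contact_force: [1.1, -0.4, 0.2]
finger_gap: 0.0598
```

Run:
```python
from h import *
c=cam("scene"); crop(c,165,265,195,280,8,"pics/s4.png")
c=cam("top"); crop(c,135,215,180,265,7,"pics/t4.png")
s=r.read_state(); print(s["time"],s["position"],s["finger_gap"],s["contact_force"])
```

```text
5.15 [0.54023589 0.28203288 0.06457599] 0.05991542935264609 [-0.15233642  0.34112782 -0.33528613]
```

View pics/s4.png

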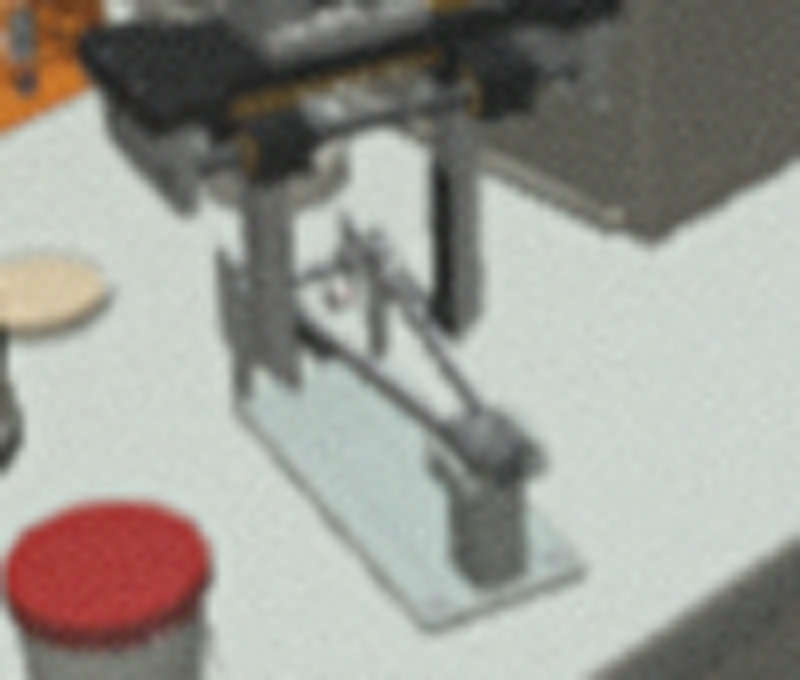

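View pics/t4.png

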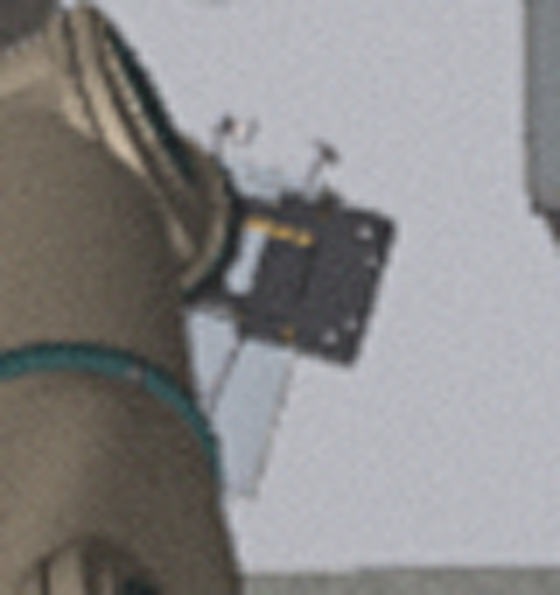

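Emit:
apply_moves(
  commands=[
    [[0.0,0.0,-0.0015],[0,0,0],0.055],
    [[0.0,0.0,-0.0015],[0,0,0],0.05],
    [[0.0,0.0,-0.0015],[0,0,0],0.047],
    [[0.0,0.0,-0.0015],[0,0,0],0.045],
    [[0.0,0.0,-0.0015],[0,0,0],0.0445],
    [[0.0,0.0,-0.0015],[0,0,0],0.0445],
    [[0.0,0.0,-0.0015],[0,0,0],0.0445],
  ],
)

```text
time: 5.85
position: [0.5398, 0.2819, 0.0621]
tool_rot: [[0.96, -0.279, 0.001], [-0.279, -0.96, 0.0], [0.0, -0.0, -1.0]]
contact_force: [0.1, -0.1, 0.3]
finger_gap: 0.0448
```

Run:
```python
from h import *
s=r.read_state(); print(s["time"],s["position"],s["finger_gap"],s["contact_force"])
```

```text
5.85 [0.53981739 0.28189486 0.06209233] 0.04475758502727975 [ 0.05208767 -0.12048651  0.29437471]
```

Emit:
apply_moves(
  commands=[
    [[0.0,0.0,0.005],[0,0,0],0.0445],
    [[0.0,0.0,0.01],[0,0,0],0.0445],
    [[0.0,0.0,0.02],[0,0,0],0.0445],
    [[0.0,0.0,0.035],[0,0,0],0.0445],
    [[0.0,0.0,0.055],[0,0,0],0.0445],
    [[0.0,0.0,0.075],[0,0,0],0.0445],
    [[0.0,0.0,0.095],[0,0,0],0.0445],
    [[0.0,0.0,0.11],[0,0,0],0.0445],
    [[0.0,0.0,0.12],[0,0,0],0.0445],
    [[0.0,0.0,0.12],[0,0,0],0.0445],
    [[0.0,0.0,0.12],[0,0,0],0.0445],
    [[0.0,0.0,0.12],[0,0,0],0.0445],
  ],
)

```text
time: 7.05
position: [0.539, 0.2815, 0.1812]
tool_rot: [[0.96, -0.279, -0.001], [-0.279, -0.96, -0.001], [-0.001, 0.001, -1.0]]
contact_force: [-0.6, 0.4, -0.2]
finger_gap: 0.0444
```

Run:
```python
from h import *
c=cam("scene"); crop(c,165,265,180,280,6,"pics/s5.png")
for l in("electrode_left","electrode_right","electrode_mid","grip_mid"):print(l,[(np.round(d["xyz"],3).tolist(),round(float(d["score"]),2)) for d in spotter.spot_point("scene",l)][:3])
s=r.read_state(); print(s["time"],s["position"],s["finger_gap"],s["contact_force"])
```

```text
electrode_left [([0.61, 0.278, 0.143], 0.45)]
electrode_right [([0.599, 0.248, 0.146], 0.54)]
electrode_mid [([0.6, 0.262, 0.148], 0.61), ([0.54, 0.284, 0.178], 0.16)]
grip_mid [([0.544, 0.283, 0.176], 0.63), ([0.722, 0.174, -0.002], 0.62)]
7.3 [0.53932936 0.28161817 0.18140632] 0.04477594369395568 [ 0.05517611 -0.0216405  -0.52135728]
```

View pics/s5.png

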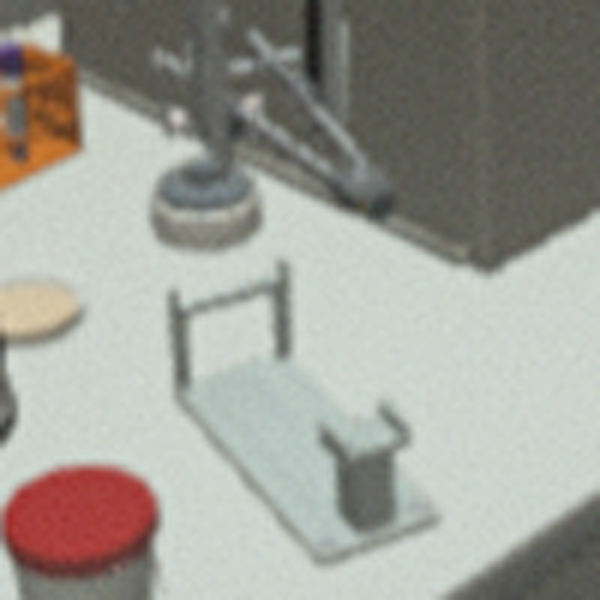

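Emit:
apply_moves(
  commands=[
    [[-0.015,-0.01,0.0],[0,0,0.01],0.0445],
    [[-0.04,-0.03,0.0],[0,0,0.03],0.0445],
    [[-0.07,-0.055,0.0],[0,0,0.05],0.0445],
    [[-0.1,-0.085,0.0],[0,0,0.07],0.0445],
    [[-0.12,-0.12,0.0],[0,0,0.09],0.0445],
    [[-0.128,-0.16,0.0],[0,0,0.11],0.0445],
    [[-0.128,-0.2,0.0],[0,0,0.13],0.0445],
    [[-0.128,-0.24,0.0],[0,0,0.15],0.0445],
    [[-0.128,-0.28,0.0],[0,0,0.17],0.0445],
    [[-0.128,-0.32,0.0],[0,0,0.19],0.0445],
    [[-0.128,-0.36,0.0],[0,0,0.195],0.0445],
    [[-0.128,-0.395,0.0],[0,0,0.195],0.0445],
  ],
)

```text
time: 8.5
position: [0.4115, -0.1154, 0.1821]
tool_rot: [[0.996, -0.089, 0.001], [-0.089, -0.996, -0.0], [0.001, 0.0, -1.0]]
contact_force: [1.3, -0.2, -1.1]
finger_gap: 0.0444
```

Emit:
apply_moves(
  commands=[
    [[0,-0.035,0.0],[0,0,0],0.0445],
    [[0,-0.065,0.0],[0,0,0],0.0445],
    [[0,-0.09,0.0],[0,0,0],0.0445],
    [[0,-0.11,0.0],[0,0,0],0.0445],
    [[0,-0.122,0.0],[0,0,0],0.0445],
    [[0,-0.126,0.0],[0,0,0],0.0445],
    [[0,-0.126,-0.02],[0,0,0],0.0445],
    [[0,-0.126,-0.04],[0,0,0],0.0445],
    [[0,-0.126,-0.055],[0,0,0],0.0445],
    [[0,-0.126,-0.06],[0,0,0],0.0445],
    [[0,-0.126,-0.06],[0,0,0],0.0445],
    [[0,-0.126,-0.06],[0,0,0],0.0445],
  ],
)

```text
time: 9.7
position: [0.412, -0.239, 0.1225]
tool_rot: [[0.996, -0.087, 0.001], [-0.087, -0.996, -0.0], [0.001, 0.0, -1.0]]
contact_force: [0.2, -0.5, 0.1]
finger_gap: 0.0444
```

Run:
```python
from h import *
for n in("scene","top"):
    c=cam(n)
    if n=="scene": crop(c,290,370,160,220,10,"pics/s6.png")
    else: crop(c,285,355,200,275,8,"pics/t6.png")
    for l in("electrode_left","electrode_right","electrode_mid","grip_mid","tweezers","window_mid","chamber"):print(n,l,[(np.round(d["xyz"],3).tolist(),round(float(d["score"]),2)) for d in spotter.spot_point(n,l)][:3])
s=r.read_state(); print(s["time"],s["position"],s["finger_gap"],s["contact_force"],s["tool_rot"])
```

```text
scene electrode_left []
scene electrode_right [([0.483, -0.232, 0.088], 0.62), ([0.479, -0.261, 0.087], 0.51)]
scene electrode_mid [([0.48, -0.246, 0.09], 0.67), ([0.484, -0.232, 0.087], 0.42)]
scene grip_mid [([0.411, -0.236, 0.119], 0.75)]
scene tweezers [([0.412, -0.237, 0.12], 0.81)]
scene window_mid [([0.478, -0.243, 0.015], 0.61)]
scene chamber []
top electrode_left []
top electrode_right [([0.48, -0.267, 0.087], 0.61)]
top electrode_mid [([0.479, -0.247, 0.086], 0.73)]
top grip_mid []
top tweezers []
top window_mid [([0.476, -0.244, 0.019], 0.56), ([0.713, 0.303, -0.004], 0.35)]
top chamber [([0.477, -0.244, 0.001], 0.56), ([0.476, -0.458, -0.007], 0.45)]
10.5 [ 0.4115505  -0.23925502  0.12195037] 0.04417427508003439 [-0.06985884  0.03755125 -0.10683522] [[ 9.96111552e-01 -8.81009302e-02 -3.35901897e-05]
 [-8.81009300e-02 -9.96111553e-01  8.73950565e-06]
 [-3.42295347e-05 -5.74619558e-06 -9.99999999e-01]]
```

View pics/s6.png

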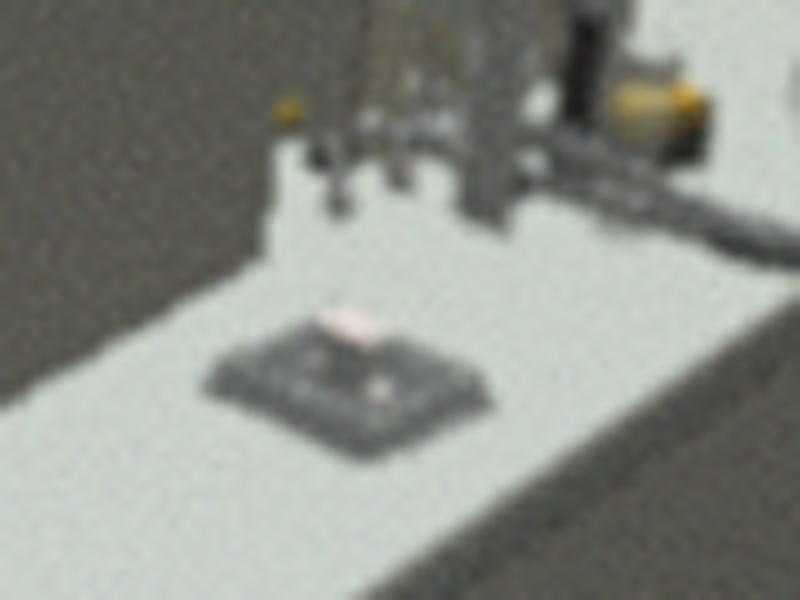

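View pics/t6.png

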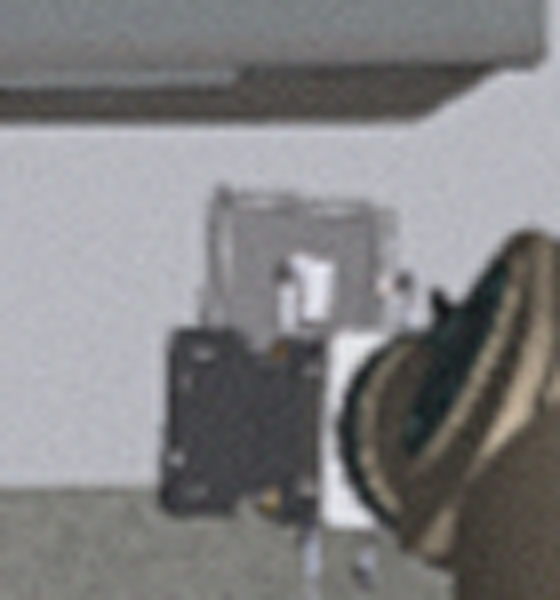

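Run:
```python
from h import *
c=cam("top")
px=[[285+285/8-.5,200+270/8-.5],[285+402/8-.5,200+283/8-.5]]
P=to_z(c,px,.1235); print("tips",P.round(4),P.mean(0).round(4))
x0,x1,y0,y1=310,345,225,250
ys,xs=np.mgrid[y0:y1,x0:x1]; W=world(c,np.c_[xs.ravel(),ys.ravel()])
k=W[:,2]>.09; print(W[k].round(3).tolist()[:40])
k=(W[:,2]>.024)&(W[:,2]<.045); print("flange",k.sum(),W[k].min(0),W[k].max(0))
s=cam("scene")
g=s["img"].astype(float).min(2); 
for n,cc,z in(("scene",s,.032),):
    crop(cc,318,335,188,198,40,"pics/f7.png")
    ys,xs=np.mgrid[188:199,318:334]; px=np.c_[xs.ravel(),ys.ravel()]
    W=world(cc,px).reshape(11,16,3); print((W[:,:,2]*1000).round(0).astype(int))
```

```text
tips [[ 0.4788 -0.216   0.1235]
 [ 0.4733 -0.2626  0.1235]] [ 0.476  -0.2393  0.1235]
[[0.397, 0.023, 1.403], [0.48, -0.222, 0.109], [0.48, -0.222, 0.122], [0.478, -0.221, 0.093], [0.477, -0.22, 0.115], [0.477, -0.223, 0.12], [0.478, -0.261, 0.091], [0.476, -0.267, 0.12], [0.476, -0.27, 0.122], [0.473, -0.222, 0.122], [0.475, -0.264, 0.092], [0.474, -0.268, 0.105], [0.473, -0.267, 0.124], [0.473, -0.269, 0.126], [0.47, -0.222, 0.12], [0.471, -0.268, 0.103], [0.47, -0.268, 0.118], [0.455, -0.218, 0.382], [0.45, -0.209, 0.461], [0.467, -0.222, 0.121], [0.466, -0.266, 0.124], [0.453, -0.217, 0.378], [0.452, -0.218, 0.381], [0.452, -0.22, 0.384], [0.448, -0.208, 0.454], [0.448, -0.209, 0.46], [0.463, -0.221, 0.127], [0.463, -0.266, 0.127], [0.45, -0.215, 0.382], [0.45, -0.218, 0.383], [0.45, -0.22, 0.383], [0.446, -0.207, 0.457], [0.445, -0.207, 0.467], [0.46, -0.221, 0.123], [0.46, -0.266, 0.125], [0.447, -0.216, 0.381], [0.447, -0.218, 0.381], [0.447, -0.22, 0.386], [0.444, -0.205, 0.456], [0.443, -0.206, 0.461]]
flange 34 [ 0.46475542 -0.25368205  0.02700159] [ 0.48913359 -0.2356215   0.03758082]
[[  3   3   5   2   3   3   3   2   3   2   3   4   3   2   5   2]
 [  2   3   3   2   3   4   5   4   4   4   3   2   2   4   5   4]
 [  3   2   2   4  20  19  36  35   4   4   3   4   4   5   5   4]
 [  3   4  19  15  33  36  36  34  35  37   6 628   5   5   2   3]
 [ 20  15  12  14   9  35  35  34  33  34  36  34   3   4   2   4]
 [ 14  10   9   7   9  25  27  34  35  35  32  17  19  19   3   5]
 [  9   8   6   8   9  23  25  25  27  28  11  13  13  13  15  20]
 [  9   8   7   5  12  18  19  21  23  25   7   8  11  12  12  16]
 [  7   9   8  12  13  12  17  17  19  18   9   7   8   7   8  10]
 [  8   6   8   9  11  11  11  11  17  16  10   6   9   6   7   7]
 [ 15  19  20   6   6   9   7   9  12  13  16   8   7   8   6   6]]
```

View pics/f7.png

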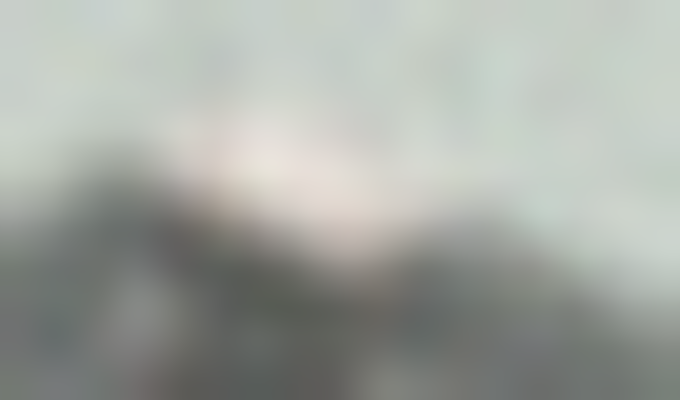

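Emit:
apply_moves(
  commands=[
    [[0,0,-0.01],[0,0,0],0.0445],
    [[0,0,-0.025],[0,0,0],0.0445],
    [[0,0,-0.037],[0,0,0],0.0445],
    [[0,0,-0.042],[0,0,0],0.0445],
    [[0,0,-0.042],[0,0,0],0.0445],
    [[0,0,-0.042],[0,0,0],0.0445],
    [[0,0,-0.042],[0,0,0],0.0445],
  ],
)

```text
time: 11.3
position: [0.4119, -0.2395, 0.0804]
tool_rot: [[0.996, -0.088, 0.001], [-0.088, -0.996, -0.0], [0.001, 0.0, -1.0]]
contact_force: [0.1, 0.1, -0.2]
finger_gap: 0.0448
```

Run:
```python
from h import *
for n in("scene","top"):
    c=cam(n)
    if n=="scene": crop(c,300,360,170,215,13,"pics/s8.png")
    else: crop(c,300,350,210,250,16,"pics/t8.png")
    for l in("electrode_left","electrode_right","electrode_mid","window_mid"):print(n,l,[(np.round(d["xyz"],3).tolist(),round(float(d["score"]),2)) for d in spotter.spot_point(n,l)][:3])
x0,x1,y0,y1=310,345,225,250
ys,xs=np.mgrid[y0:y1,x0:x1]; W=world(c,np.c_[xs.ravel(),ys.ravel()])
k=(W[:,2]>.065)&(W[:,2]<.09)&(W[:,0]>.45); print(W[k].round(3).tolist())
k=(W[:,2]>.024)&(W[:,2]<.04);print("flange",k.sum(),W[k].min(0),W[k].max(0))
s=r.read_state(); print(s["time"],s["position"],s["finger_gap"],s["contact_force"])
```

```text
scene electrode_left [([0.484, -0.229, 0.04], 0.54)]
scene electrode_right [([0.415, -0.238, 0.077], 0.26)]
scene electrode_mid [([0.479, -0.248, 0.047], 0.8)]
scene window_mid [([0.475, -0.245, 0.015], 0.52)]
top electrode_left []
top electrode_right [([0.478, -0.266, 0.046], 0.42)]
top electrode_mid [([0.479, -0.246, 0.045], 0.61)]
top window_mid [([0.48, -0.244, 0.017], 0.74)]
[[0.479, -0.22, 0.082], [0.479, -0.224, 0.08], [0.476, -0.221, 0.074], [0.476, -0.224, 0.078], [0.476, -0.269, 0.068], [0.475, -0.269, 0.082], [0.473, -0.221, 0.076], [0.472, -0.223, 0.081], [0.473, -0.268, 0.074], [0.472, -0.269, 0.082], [0.469, -0.223, 0.084], [0.469, -0.267, 0.075], [0.469, -0.27, 0.078], [0.466, -0.223, 0.083], [0.466, -0.267, 0.075], [0.463, -0.223, 0.08], [0.462, -0.265, 0.083], [0.459, -0.223, 0.078], [0.459, -0.266, 0.078], [0.456, -0.223, 0.081], [0.456, -0.266, 0.08], [0.453, -0.222, 0.084], [0.453, -0.264, 0.072]]
flange 44 [ 0.46502009 -0.25392011  0.02456802] [ 0.48905006 -0.23553475  0.03582033]
11.8 [ 0.41159411 -0.2392703   0.08003588] 0.04471134446132639 [-0.08988901  0.13769907 -0.71253524]
```

View pics/s8.png

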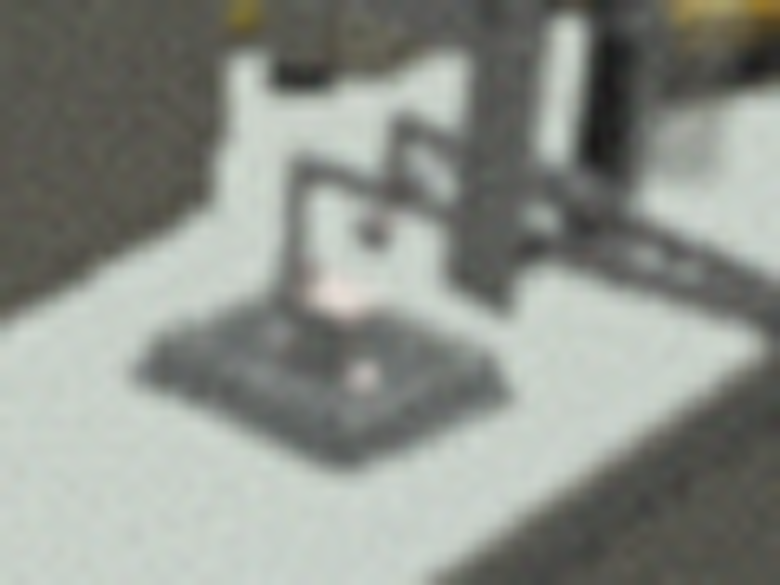

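View pics/t8.png

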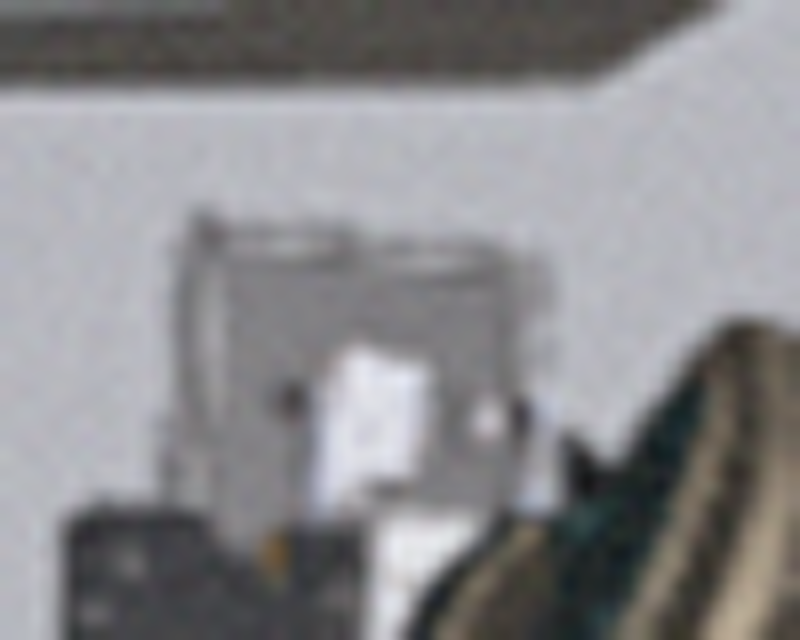

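Emit:
apply_moves(
  commands=[
    [[0,0.001,0],[0,0,0],0.0445],
    [[0,0.001,-0.006],[0,0,0],0.0445],
    [[0,0.001,-0.013],[0,0,0],0.0445],
    [[0,0.001,-0.02],[0,0,0],0.0445],
    [[0,0.001,-0.026],[0,0,0],0.0445],
    [[0,0.001,-0.0285],[0,0,0],0.0445],
    [[0,0.001,-0.0285],[0,0,0],0.0445],
    [[0,0.001,-0.0285],[0,0,0],0.0445],
    [[0,0.001,-0.0285],[0,0,0],0.0445],
  ],
)

```text
time: 12.7
position: [0.4117, -0.2384, 0.0517]
tool_rot: [[0.996, -0.088, 0.0], [-0.088, -0.996, -0.0], [0.001, 0.0, -1.0]]
contact_force: [0.1, 0.6, -0.4]
finger_gap: 0.0445
```

Run:
```python
from h import *
for n in("scene","top"):
    c=cam(n)
    if n=="scene": crop(c,300,360,170,215,13,"pics/s9.png")
    else: crop(c,300,350,210,250,16,"pics/t9.png")
    for l in("electrode_left","electrode_right","electrode_mid","window_mid","gauge_mark"):print(n,l,[(np.round(d["xyz"],3).tolist(),round(float(d["score"]),2)) for d in spotter.spot_point(n,l)][:3])
x0,x1,y0,y1=310,345,225,250
ys,xs=np.mgrid[y0:y1,x0:x1]; W=world(c,np.c_[xs.ravel(),ys.ravel()])
k=(W[:,2]>.04)&(W[:,2]<.065)&(W[:,0]>.45); print(W[k].round(3).tolist())
k=(W[:,2]>.027)&(W[:,2]<.04)&(abs(W[:,1]+.245)<.015);print("flange",k.sum(),W[k].min(0),W[k].max(0))
s=r.read_state(); print(s["time"],s["position"],s["finger_gap"],s["contact_force"])
```

```text
scene electrode_left [([0.483, -0.23, 0.017], 0.42), ([0.491, 0.435, -0.002], 0.2)]
scene electrode_right [([0.478, -0.26, 0.016], 0.62)]
scene electrode_mid [([0.478, -0.247, 0.017], 0.55)]
scene window_mid [([0.479, -0.246, 0.012], 0.75)]
scene gauge_mark [([0.442, -0.249, 0.059], 0.61)]
top electrode_left []
top electrode_right [([0.479, -0.262, 0.015], 0.41)]
top electrode_mid [([0.483, -0.242, 0.015], 0.54)]
top window_mid [([0.477, -0.243, 0.018], 0.6)]
top gauge_mark []
[[0.481, -0.222, 0.054], [0.478, -0.22, 0.046], [0.478, -0.222, 0.049], [0.474, -0.222, 0.051], [0.474, -0.267, 0.045], [0.474, -0.268, 0.055], [0.471, -0.222, 0.05], [0.471, -0.266, 0.051], [0.47, -0.269, 0.053], [0.468, -0.222, 0.049], [0.467, -0.265, 0.055], [0.464, -0.221, 0.053], [0.464, -0.265, 0.056], [0.461, -0.221, 0.055], [0.461, -0.266, 0.048], [0.457, -0.222, 0.05], [0.457, -0.264, 0.055], [0.454, -0.222, 0.049], [0.454, -0.263, 0.045], [0.454, -0.265, 0.054], [0.451, -0.221, 0.052]]
flange 41 [ 0.46473618 -0.25370346  0.02726605] [ 0.48895796 -0.23504181  0.03665068]
13.3 [ 0.41159165 -0.23826167  0.05148934] 0.04464154595556692 [ 0.94057627  0.42572208 -0.42946146]
```

View pics/s9.png

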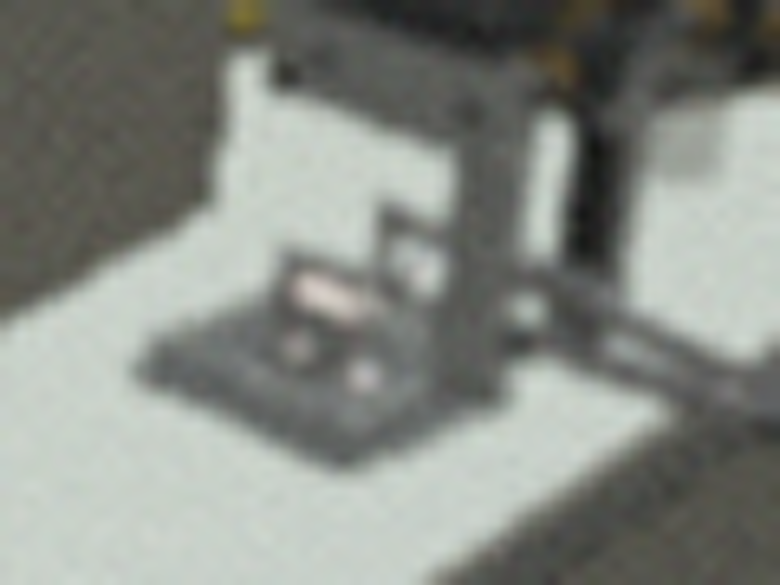

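View pics/t9.png

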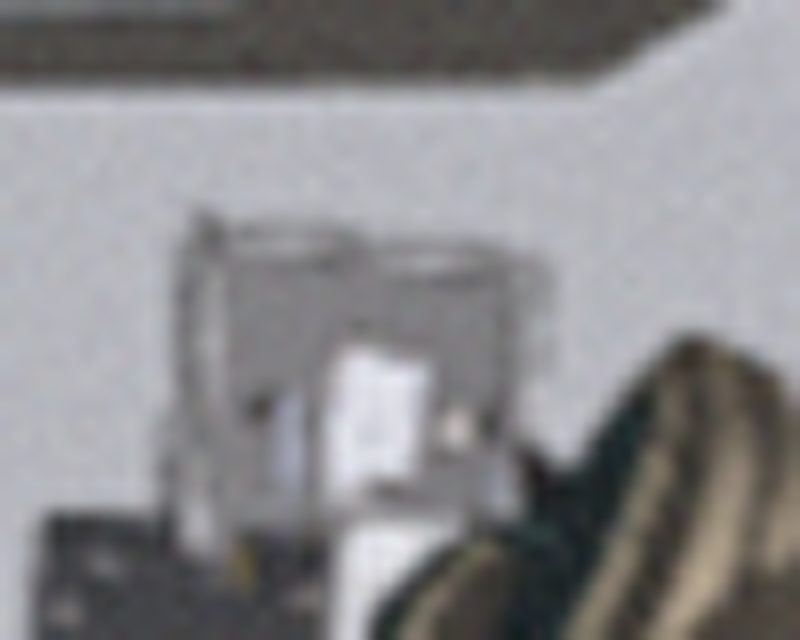

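```bash
cat > ov.py <<'E'
from h import *
import sys
tag=sys.argv[1]; gap=float(sys.argv[2])
s=r.read_state(); p=s["position"]; R=s["tool_rot"]; yaw=np.arctan2(R[1,0],R[0,0])
h=gap/2
TW=[]
for sg in(1,-1):
    TW+=[(68,sg*(h+7),5),(68,sg*(h+10),5),(62,sg*(h+7),5),(65,sg*h,-28),(65,sg*h,-40),(71,sg*h,-34),(59,sg*h,-34)]
P=fr(p,yaw,TW); P[:,2]+=p[2]-.0021
C=fr((.4768,-.2443),np.radians(-5),CH[8:])
print(s["time"],p,np.degrees(yaw),s["finger_gap"],s["contact_force"],"elmid FK",fr(p,yaw,[(65,0,-34)])+[0,0,p[2]-.0021])
ims=[]
for n in("scene","top"):
    c=cam(n); f=f"pics/o{n}{tag}.png"
    b=(310,350,178,208) if n=="scene" else (305,345,220,250)
    im=cv2.resize(cv2.cvtColor(c["img"],cv2.COLOR_RGB2BGR)[b[2]:b[3],b[0]:b[1]],None,fx=20,fy=20,interpolation=cv2.INTER_CUBIC)
    raw=im.copy()
    for Q,col in((P,(0,0,255)),(C,(255,0,0))):
        for q in proj(c,Q): cv2.circle(im,(int((q[0]-b[0]+.5)*20),int((q[1]-b[2]+.5)*20)),3,col,-1)
    cv2.imwrite(f,im)
E
python3 ov.py a 29.8
```

```text
13.3 [ 0.41159165 -0.23826167  0.05148934] -5.0531444263204355 0.04464154595556692 [ 0.94057627  0.42572208 -0.42946146] elmid FK [[ 0.47633903 -0.24398685  0.01538934]]
```

View pics/oscenea.png

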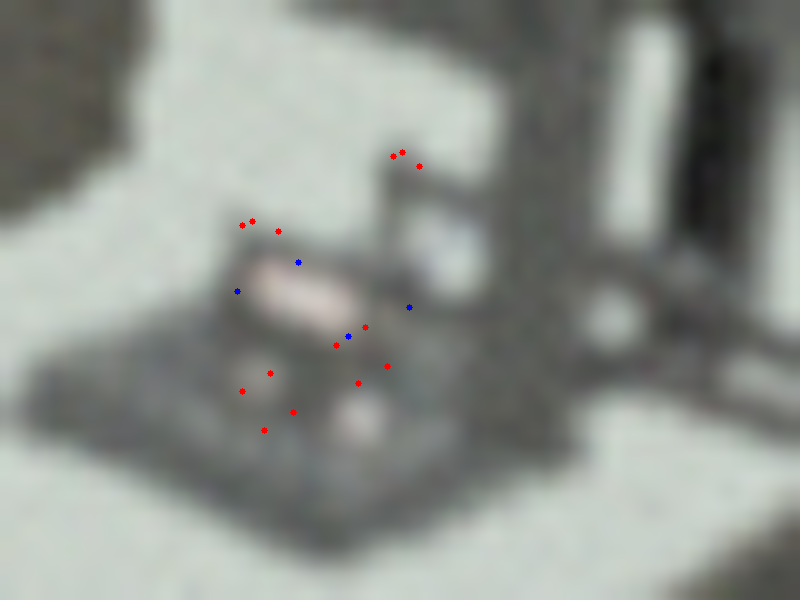

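View pics/otopa.png

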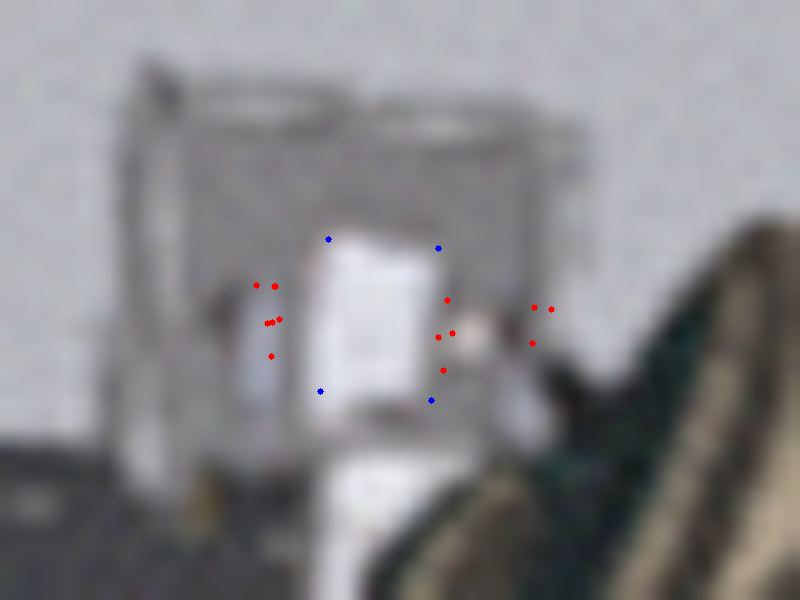

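Emit:
apply_moves(
  commands=[
    [[0.0005,0,0],[0,0,0],0.044],
    [[0.001,0,0],[0,0,0],0.043],
    [[0.001,0,0],[0,0,0],0.042],
    [[0.001,0,0],[0,0,0],0.041],
    [[0.001,0,0],[0,0,0],0.04],
    [[0.001,0,0],[0,0,0],0.039],
    [[0.001,0,0],[0,0,0],0.038],
    [[0.001,0,0],[0,0,0],0.0375],
    [[0.001,0,0],[0,0,0],0.037],
    [[0.001,0,0],[0,0,0],0.037],
    [[0.001,0,0],[0,0,0],0.037],
    [[0.001,0,0],[0,0,0],0.037],
  ],
)

```text
time: 14.6
position: [0.4126, -0.2383, 0.0515]
tool_rot: [[0.996, -0.088, 0.0], [-0.088, -0.996, -0.0], [0.0, 0.0, -1.0]]
contact_force: [-0.4, 0.1, -0.4]
finger_gap: 0.0373
```

```bash
python3 ov.py b 16
python3 - <<'E'
from h import *
for n in("scene","top"):
    c=cam(n)
    for l in("electrode_left","electrode_right","electrode_mid","window_mid","gauge_mark"):print(n,l,[(np.round(d["xyz"],3).tolist(),round(float(d["score"]),2)) for d in spotter.spot_point(n,l)][:3])
x0,x1,y0,y1=310,345,225,250
ys,xs=np.mgrid[y0:y1,x0:x1]; W=world(c,np.c_[xs.ravel(),ys.ravel()])
k=(W[:,2]>.04)&(W[:,2]<.065)&(W[:,0]>.45); print(W[k].round(3).tolist())
s=r.read_state(); print(s["time"],s["position"],s["finger_gap"],s["contact_force"])
c=cam("scene")
print("clipmid",to_z(c,[(324.7,197.0)],.008),to_z(c,[(310+300/20-.5,178+292/20-.5)],.032))
E
```

```text
14.6 [ 0.41257916 -0.23826392  0.05147114] -5.053169169013094 0.03729685927337729 [-0.37976615  0.10191623 -0.36453884] elmid FK [[ 0.47732653 -0.24398913  0.01537114]]
scene electrode_left [([0.482, -0.237, 0.015], 0.47)]
scene electrode_right [([0.715, 0.302, -0.006], 0.71), ([0.478, -0.255, 0.018], 0.55)]
scene electrode_mid [([0.476, -0.244, 0.022], 0.78), ([0.411, -0.238, 0.052], 0.4)]
scene window_mid [([0.479, -0.244, 0.014], 0.65)]
scene gauge_mark [([0.442, -0.253, 0.059], 0.57), ([0.478, -0.248, 0.017], 0.41)]
top electrode_left []
top electrode_right []
top electrode_mid [([0.479, -0.245, 0.016], 0.54)]
top window_mid [([0.48, -0.243, 0.02], 0.68)]
top gauge_mark [([0.489, 0.441, 0.002], 0.46)]
[[0.481, -0.229, 0.053], [0.478, -0.227, 0.045], [0.478, -0.229, 0.05], [0.478, -0.26, 0.047], [0.477, -0.262, 0.053], [0.474, -0.226, 0.045], [0.474, -0.229, 0.05], [0.474, -0.26, 0.047], [0.474, -0.262, 0.054], [0.471, -0.227, 0.043], [0.471, -0.228, 0.055], [0.471, -0.259, 0.05], [0.47, -0.262, 0.052], [0.468, -0.226, 0.046], [0.468, -0.229, 0.05], [0.467, -0.258, 0.054], [0.464, -0.228, 0.055], [0.464, -0.259, 0.052], [0.461, -0.228, 0.054], [0.46, -0.257, 0.057], [0.457, -0.228, 0.052], [0.457, -0.258, 0.053], [0.454, -0.228, 0.052], [0.454, -0.257, 0.056], [0.45, -0.227, 0.056]]
15.3 [ 0.41257206 -0.23826095  0.05148908] 0.037288858403320746 [ 0.63111376 -0.7939986  -1.10776886]
clipmid [[ 0.48273765 -0.25171182  0.008     ]] [[ 0.48171498 -0.24400297  0.032     ]]
```

View pics/osceneb.png

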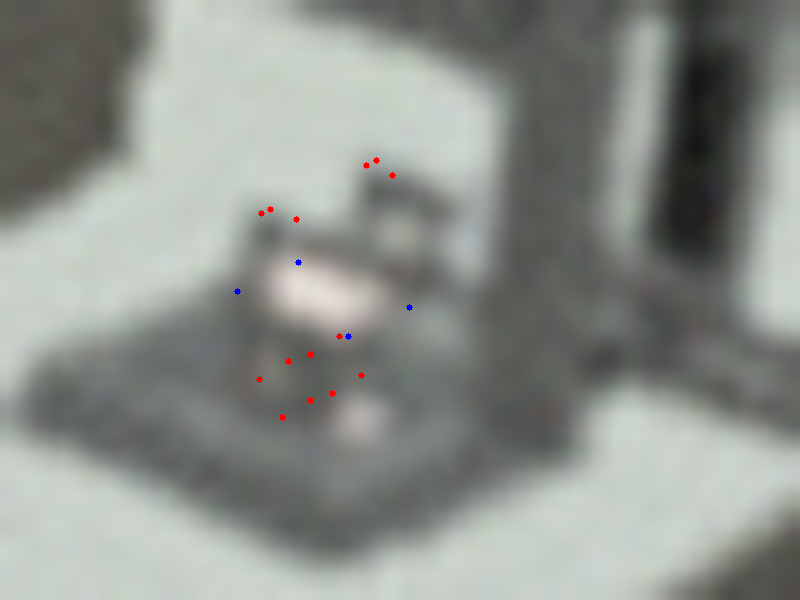

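View pics/otopb.png

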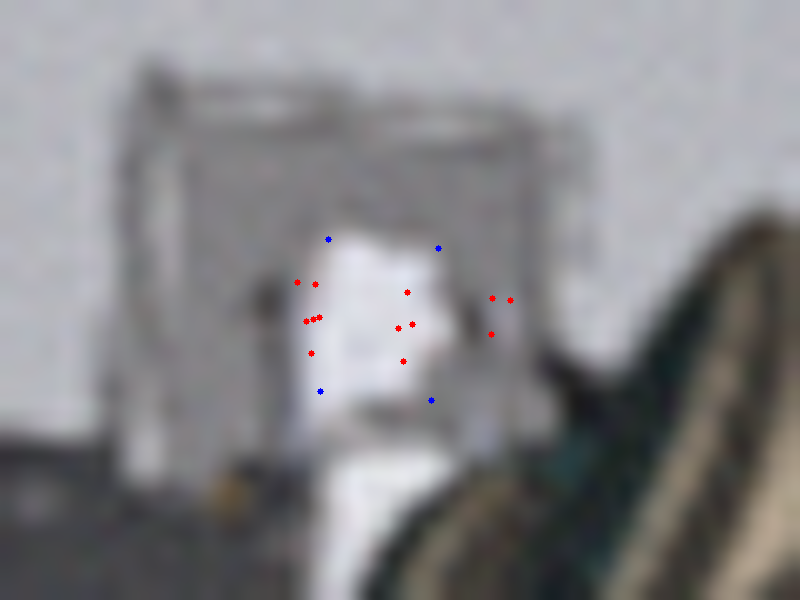

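Emit:
apply_moves(
  commands=[
    [[0,0,0],[0,0,0],0.0368],
    [[0,0,0],[0,0,0],0.0367],
    [[0,0,0],[0,0,0],0.0367],
    [[0,0,0],[0,0,0],0.0367],
    [[0,0,0],[0,0,0],0.0367],
    [[0,0,0],[0,0,0],0.0367],
    [[0,0,0],[0,0,0],0.0367],
    [[0,0,0],[0,0,0],0.0367],
    [[0,0,0],[0,0,0],0.0367],
    [[0,0,0],[0,0,0],0.0367],
    [[0,0,0],[0,0,0],0.0367],
    [[0,0,0],[0,0,0],0.0367],
  ],
)

```text
time: 16.55
position: [0.4126, -0.2383, 0.0515]
tool_rot: [[0.996, -0.088, 0.0], [-0.088, -0.996, -0.0], [0.0, 0.0, -1.0]]
contact_force: [-0.1, -0.1, 0.2]
finger_gap: 0.037
```

Emit:
apply_moves(
  commands=[
    [[0,0,0],[0,0,0],0.0367],
    [[0,0,0],[0,0,0],0.0367],
    [[0,0,0],[0,0,0],0.0367],
    [[0,0,0],[0,0,0],0.0367],
    [[0,0,0],[0,0,0],0.0367],
    [[0,0,0],[0,0,0],0.0367],
    [[0,0,0],[0,0,0],0.0367],
    [[0,0,0],[0,0,0],0.0367],
    [[0,0,0],[0,0,0],0.0367],
    [[0,0,0],[0,0,0],0.0367],
    [[0,0,0],[0,0,0],0.0367],
    [[0,0,0],[0,0,0],0.0367],
  ],
)

```text
time: 17.75
position: [0.4126, -0.2383, 0.0515]
tool_rot: [[0.996, -0.088, 0.0], [-0.088, -0.996, 0.0], [0.0, -0.0, -1.0]]
contact_force: [0.1, -0.3, -0.9]
finger_gap: 0.0371
```

Run:
```python
from h import *
W=[];S=[];E=[];Wm=[]
for i in range(6):
  for n in("scene","top"):
    c=cam(n)
    for l,A in(("electrode_mid",E),("window_mid",Wm)):
        for d in spotter.spot_point(n,l)[:1]:
            if np.linalg.norm(np.array(d["xyz"])-[.477,-.244,.015])<.02: A.append(d["xyz"])
  x0,x1,y0,y1=310,345,225,250
  ys,xs=np.mgrid[y0:y1,x0:x1]; W.append(world(c,np.c_[xs.ravel(),ys.ravel()]))
  s=r.read_state(); S.append(np.r_[s["position"],s["finger_gap"],s["contact_force"]])
print("E",np.mean(E,0).round(4),np.std(E,0).round(4),len(E)); print("W",np.mean(Wm,0).round(4),np.std(Wm,0).round(4),len(Wm))
print(np.mean(S,0).round(4),np.std(S,0).round(4),s["time"])
W=np.vstack(W)
t=(W[:,2]>.046)&(W[:,2]<.06)&(W[:,0]>.468)&(W[:,0]<.485)
for k in(t&(W[:,1]>-.244),t&(W[:,1]<-.244)): print("tip",k.sum(),W[k].mean(0).round(4),W[k].max(0).round(4))
f=(W[:,2]>.029)&(W[:,2]<.036)&(abs(W[:,1]+.2445)<.012); print("flange",W[f].mean(0).round(4),W[f].min(0).round(4),W[f].max(0).round(4))
```

```text
E [ 0.4795 -0.2451  0.0176] [0.0012 0.0017 0.0029] 11
W [ 0.4788 -0.2444  0.0162] [0.0014 0.0014 0.0021] 11
[ 0.4126 -0.2383  0.0515  0.0369  0.1301 -0.153  -0.4929] [0.000e+00 0.000e+00 0.000e+00 2.000e-04 5.699e-01 4.272e-01 3.606e-01] 19.55
tip 26 [ 0.4759 -0.2285  0.0515] [ 0.4811 -0.2259  0.057 ]
tip 25 [ 0.4747 -0.2608  0.0512] [ 0.4774 -0.2587  0.0597]
flange [ 0.4759 -0.2439  0.0319] [ 0.4647 -0.2536  0.0291] [ 0.489  -0.2348  0.0359]
```

Emit:
apply_moves(
  commands=[
    [[0,0,0],[0,0,0],0.0367],
    [[0,0,0],[0,0,0],0.0367],
    [[0,0,0],[0,0,0],0.0367],
    [[0,0,0],[0,0,0],0.0367],
    [[0,0,0],[0,0,0],0.0367],
    [[0,0,0],[0,0,0],0.0367],
    [[0,0,0],[0,0,0],0.0367],
    [[0,0,0],[0,0,0],0.0367],
    [[0,0,0],[0,0,0],0.0367],
    [[0,0,0],[0,0,0],0.0367],
  ],
)

```text
time: 20.55
position: [0.4126, -0.2383, 0.0515]
tool_rot: [[0.996, -0.088, 0.0], [-0.088, -0.996, -0.0], [0.0, 0.0, -1.0]]
contact_force: [-0.1, -1.0, -1.2]
finger_gap: 0.037
```

Run:
```python
from cell import r
s=r.read_state(); print(s["time"],s["position"],s["finger_gap"],s["contact_force"])
print(r.job_done())
```

```text
20.55 [ 0.41255795 -0.23827276  0.05147161] 0.036983428652125026 [-0.10510075 -0.96664516 -1.17864967]
the job is handed in; nothing more can be done
None
```

I lifted the tweezers off the stand by the finger grips and lowered them over the cassette, still open to a gap of about 30 mm. I then squeezed to 37.0 mm over the grips, held for about 5 s, and handed the job in at 20.6 s while still gripping. The hand-in gave no verdict.

**Gap:** the grip opening of 37.0 mm works out to about 16 mm between the discs. The blade tips in the top camera's depth picture, about 32 to 33 mm apart, give 15 to 16 mm. I could not read the gauge lines at camera resolution, so the gap rests on those two checks only.

**Position:**
- The spotter, averaged over 11 readings, put the disc midpoint within about 1 mm of the window centre along and across the cassette. It read about 1.4 mm high.
- The arm's own pose agreed to 1.5 mm, and the tweezers' direction matched the chamber's measured one (about -5°).
- One hand-picked measurement in the scene picture disagreed, placing the cassette about 3 to 4 mm further along x. That is still inside the 6 mm limit, and the top camera did not show it.

**Force:** I saw no sign of contact with the chamber. The wrist readings scattered by about 0.5 N and reached about 1 N in the last one. That is too coarse to confirm the 0.4 N limit directly.

**Bystanders:** I did not re-measure them after the moves. No move went near them at their height.

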